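# Rock the sorter's seesaw gate over and feed the ball knobs down the other side

## Robot

A 6-joint arm with a two-finger parallel gripper is mounted at the origin on the work surface. World frame = base frame: x ahead of the robot, y to its left, z up, the work surface at z = 0. Lengths are in m, angles in degrees, forces in N, time in s.
With the tool pointing down it reaches from about 0.325 to 0.85 m from the base axis. Payload 15.5 kg.
Tool frame: the origin (TCP) lies at the very end of the fingers, on their centre line; the grasp point (between the pads) lies arm.grip_depth behind it (arm.grip_depth is the distance from the TCP to the grasp point, in m); z points along the fingers, y is the line along which they close (so a half turn about z gives the same grasp; the last joint's range is limited). The gripper opens to 91 mm and grips with 3 to 60 N. Pads are 32 mm wide; open, the fingers measure 118 mm over their backs; the gripper's body (76 mm by 178 mm) begins 60 mm behind the grasp point.
Start: joints at [63.856, 28.281, 77.091, -0, 74.628, -5.472], TCP at [0.221, 0.585, 0.214] pointing down, gripper open.
Joint ranges: [-166.48, 166.48], [-47.26, 123.95], [12.59, 153.08], [-70.14, 250.14], [6.76, 159.57], [-176.63, 176.63]. Speed limits (degrees/s): [108.29, 108.29, 147.25, 172.46, 172.46, 172.46].

## Interface

Orientations are given as a 3x3 rotation matrix whose columns are the frame's x, y, z axes.
In Python, from rig import arm gives the robot as it stands. Calls block until the motion is done:
- arm.move_to(position, orientation): joint-space move of the TCP to a pose.
- arm.move_l(position, orientation=None, feed=0.15): straight line of the TCP; orientation=None keeps the orientation; feed is the mean speed in m/s.
- arm.move_joints(angles): joint-space move.
- arm.grip(opening): finger opening in m; the grip force is fixed at half the most; returns when the fingers have stopped.
- arm.sleep(seconds).
- arm.solve_ik(position, orientation): joint angles nearest the present ones, or None.
- arm.snapshot(name): name is "side" or "top" or "wrist"; returns the picture (420x560x3 uint8, red, green, blue); there is no depth.
- arm.get_calibration(name): a dict with "intrinsics" (3x3 intrinsics, pixels), "cam_to_world" (4x4, takes a point from camera to world coordinates). Camera axes: x right, y down, z forward; pixel columns grow to the right and rows downward; lengths in m; the calibration is good to about 2 mm. A picture is of the moment at which its call begins: read the wrist's pose just before it. get_calibration takes no time and is no camera call; for the wrist camera it gives the pose at the moment of the call.
A pose or a line that the arm cannot do raises arm.Unreachable and nothing moves.
- arm.sign_off(): hands the job in; it is judged then, once.
Readings, each from a call of its own:
- arm.current_t(): time.
- arm.current_joint_positions(): joint angles.
- arm.current_dq(): joint speeds.
- arm.current_tau(): joint torques, N m.
- arm.current_ee_pos(): TCP position.
- arm.current_tool_rot(): TCP orientation.
- arm.current_force(): force on the tool from outside, world axes, zero at the start.
- arm.current_torque(): the same for the moment, N m.
- arm.current_width(): finger opening in m.
- arm.current_grasp_force(): force on a finger pad.
Only numpy, scipy, OpenCV 4.12 (cv2) and the standard library are available. Lean on these libraries where they do the work, as an engineer would, in place of code of your own. Each camera call takes 0.05 s, during which the arm holds its last target. There are 200 camera calls.

## Task

Press the raised end of the wooden seesaw gate down so that it rocks over its pivot and leans to the other side. Then push the blue slide handle all the way forward, so that all three red balls roll off the ledge, down the gate and into the tray on that new side. Do not touch the balls and do not disturb the other things on the bench.

Things in the scene. Friction and masses are not known exactly. Their poses are not given: they have to be found in the camera images.
- sorter: shop-made wooden parts sorter fixed to the bench, base 275 x 400 mm, 8 mm thick. Origin on the bench below the ledge outlet, 20 mm ahead of the base's centre. Its x runs along the infeed ledge in the feeding direction (away from the robot, yawed up to 0.3 rad), y to its left, z up. Order along x: slide, balls on the ledge, gate with a tray under each end
- gate_part (a joint): seesaw gate, a trough 200 mm long (sorter y), 64 wide (sorter x 4 to 68), pivot axis along sorter x, 85 mm up. 0 level; positive = left (+y) end up; stops -0.3, +0.3 rad; starts on either. A steel disc over its far lip (y = 0, top 56 mm above the pivot) makes it over-centre: pressed past level, it falls to the other stop by itself. Under 2 N at the end moves it
- gate_left_pad (a point): centre of the yellow patch (50 x 26 mm) on the upper face of the gate's left (+y) end, 88 mm from the pivot; about 115 mm above the bench when this end is up, 63 mm when down. Trough lips there: 10 mm high (near side), 22 mm (far side), 56 mm apart inside.
- gate_right_pad (a point): the same on the gate's right (-y) end
- slide_part (a joint): feed slide, travel in m: 0 = back (robot side), 0.103 = fully forward on its stop; starts at 0.012 to 0.02. Moves along sorter x (rising 2.5 degrees), takes 2 to 4 N, stays where it is left. The last ball drops off only close to fully forward
- slide_handle (a point): centre of the robot-facing face of the slide's upright blue handle plate, 44 mm wide (y), 36 high, 10 thick (x), standing clear above the ledge walls; its top is 18 mm above this point. At slide 0 the point lies 116 mm behind the ledge outlet (sorter x = -116 mm) and about 146 mm above the bench
- ledge_outlet (a point): end of the ledge floor where the balls drop onto the gate, 102 mm above the bench, over the sorter's origin. The ledge is a channel 29 mm wide between 14 mm high walls, 145 mm long, falling 2.5 degrees towards the robot, so the balls lie back against the slide
- left_tray (a point): centre of the floor of the tray under the gate's left (+y) end, 11 mm above the bench; inside 105 mm (y) x 125 mm (x), walls up to 56 mm above the bench
- right_tray (a point): centre of the floor of the tray under the gate's right (-y) end, 11 mm above the bench
- ball0_center (a point): centre of a red phenolic ball knob, 25 mm across, 12 g; the three wait in a row on the ledge in front of the slide
- ball1_center (a point): centre of a red phenolic ball knob, 25 mm across, 12 g; the three wait in a row on the ledge in front of the slide
- ball2_center (a point): centre of a red phenolic ball knob, 25 mm across, 12 g; the three wait in a row on the ledge in front of the slide
- glue: yellow glue bottle, 56 mm across, 130 mm tall, standing loose; origin at the centre of its underside
- driver: screwdriver with an orange handle lying loose on the bench
- offcut: wooden offcut 90 x 45 x 45 mm lying loose; origin at the centre of its underside

How it is judged (in metres and radians):
On the way, in this order (a step that is already met when the one before it is completed fails the run):
1. the gate leans to the other side than at the start, with all three balls still waiting on the ledge (((value of joint gate_part below -0.25 rad and distance of gate_left_pad from where it was at the start of the episode above 0.035 m) or (value of joint gate_part above 0.25 rad and distance of gate_right_pad from where it was at the start of the episode above 0.035 m)) and z of each of ball0_center, ball1_center, ball2_center in the frame of sorter above 0.1 m and x of each of ball0_center, ball1_center, ball2_center in the frame of sorter below 0 m), for 0.2 s.
2. the slide is fully forward and all three balls are in the tray on the gate's new low side (((value of joint gate_part below -0.25 rad and distance of gate_left_pad from where it was at the start of the episode above 0.035 m and y of ball0_center in the frame of sorter between 0.085 and 0.2 m and z of each of ball0_center, ball1_center, ball2_center in the frame of sorter below 0.04 m and x of ball0_center in the frame of sorter between -0.03 and 0.106 m and y of ball1_center in the frame of sorter between 0.085 and 0.2 m and x of ball1_center in the frame of sorter between -0.03 and 0.106 m and y of ball2_center in the frame of sorter between 0.085 and 0.2 m and x of ball2_center in the frame of sorter between -0.03 and 0.106 m) or (value of joint gate_part above 0.25 rad and distance of gate_right_pad from where it was at the start of the episode above 0.035 m and y of ball0_center in the frame of sorter between -0.2 and -0.085 m and z of each of ball0_center, ball1_center, ball2_center in the frame of sorter below 0.04 m and x of ball0_center in the frame of sorter between -0.03 and 0.106 m and y of ball1_center in the frame of sorter between -0.2 and -0.085 m and x of ball1_center in the frame of sorter between -0.03 and 0.106 m and y of ball2_center in the frame of sorter between -0.2 and -0.085 m and x of ball2_center in the frame of sorter between -0.03 and 0.106 m)) and value of joint slide_part above 0.096 m), for 0.2 s.
At the end, for the whole second after the job is handed in: The gate has been rocked over from its starting side and leans at least 0.25 rad to the other; the slide is at least 96 mm forward; all three balls lie at rest (under 0.05 m/s) in the tray on the gate's new low side (all of step 2 and linear speed of each of ball0, ball1, ball2 below 0.05 m/s); the robot touches nothing.
It fails at once if a ball is touched by the robot (contact force between any of the fingers, the arm and ball0 above 0.1 N or contact force between any of the fingers, the arm and ball1 above 0.1 N or contact force between any of the fingers, the arm and ball2 above 0.1 N).
It fails at once if a ball is lifted (height (world z) of any of ball0_center, ball1_center, ball2_center above 0.15 m).
It fails at once if a bystander is moved by more than 15 mm (distance of any of glue, driver, offcut from where it was at the start of the episode above 0.015 m).
It also fails if it takes over 42 s, if anything falls off the work surface, if the arm or the gripper's body presses on something with over 40 N, if the wrist force passes 120 N, or if a joint passes its speed limit or range.

## Working session

There is one attempt and no reset: what is moved stays moved. The work goes in short steps, each a Python script; the robot and the scene stay as the last script left them, time stands still between calls to the robot, and variables do not carry over. Pictures are saved under pics/ and viewed, at most 10 in all, crops included, and the job is handed in when it is done.

```bash
mkdir -p pics; python3 - <<'E'
from rig import arm
import cv2,numpy as np
for n in("top","side"):
    im=arm.snapshot(n); cv2.imwrite(f"pics/{n}0.png",im[:,:,::-1])
    c=arm.get_calibration(n); print(n,np.round(c["intrinsics"],1).tolist(),np.round(c["cam_to_world"],3).tolist())
print(arm.grip_depth,arm.current_t(),np.round(arm.current_tool_rot(),3).tolist())
E
```

```text
top [[423.9, 0.0, 277.3], [0.0, 423.9, 214.5], [0.0, 0.0, 1.0]] [[0.021, -0.99, 0.143, 0.411], [-1.0, -0.02, 0.01, 0.003], [-0.008, -0.143, -0.99, 1.265], [0.0, 0.0, 0.0, 1.0]]
side [[409.4, 0.0, 289.1], [0.0, 409.4, 213.8], [0.0, 0.0, 1.0]] [[-0.994, -0.067, 0.092, 0.48], [-0.112, 0.695, -0.71, 0.625], [-0.016, -0.716, -0.698, 0.712], [0.0, 0.0, 0.0, 1.0]]
0.0188 0.1 [[-0.936, 0.353, -0.0], [0.353, 0.936, -0.001], [0.0, -0.001, -1.0]]
```

View pics/top0.png

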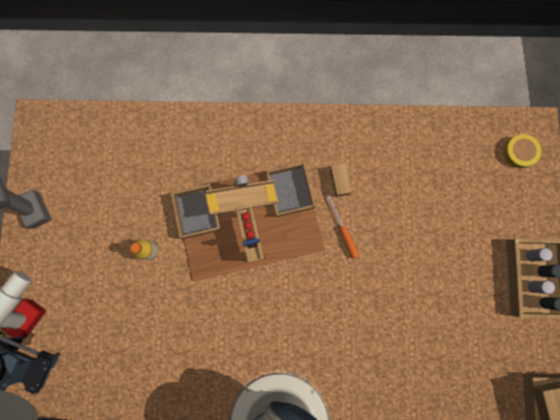

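View pics/side0.png

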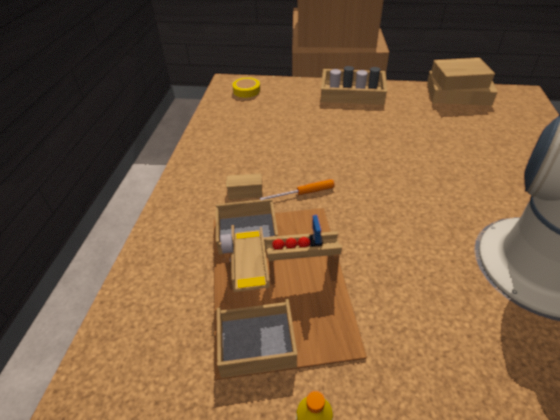

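The top view shows the gate from (207,203) to (277,193), the blue handle at (252,242) and the balls at about (248,217–237). The glue is at (145,249) and the driver at about (345,230). I'll enlarge both views.

```bash
python3 - <<'E'
import cv2,numpy as np
a=cv2.imread("pics/top0.png")[160:285,165:330]; b=cv2.imread("pics/side0.png")[190:380,200:365]
a=cv2.resize(a,None,fx=4.8,fy=4.8,interpolation=2); b=cv2.resize(b,None,fx=3.1,fy=3.1,interpolation=2)
cv2.imwrite("pics/ta.png",a); cv2.imwrite("pics/sb.png",b); print(a.shape,b.shape)
E
```

```text
(600, 792, 3) (589, 512, 3)
```

View pics/ta.png

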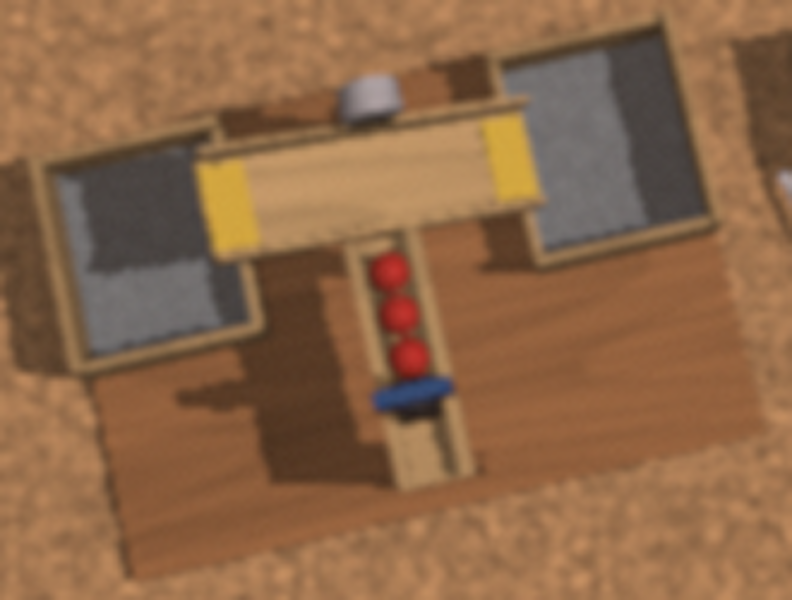

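View pics/sb.png

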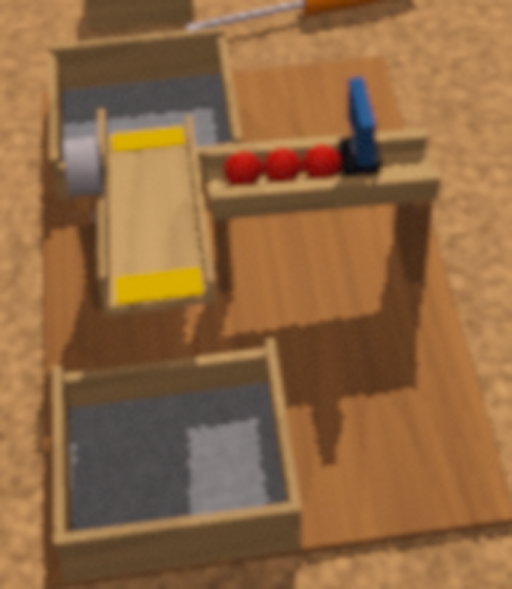

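```bash
cat > h.py <<'E'
import numpy as np
from rig import arm
def proj(n,P,c=None):
    c=c or arm.get_calibration(n); T=np.linalg.inv(c["cam_to_world"]); q=c["intrinsics"]@(T[:3,:3]@P+T[:3,3]); return q[:2]/q[2]
def W(p,s):
    x,y,a=p[:3]; return np.array([x+np.cos(a)*s[0]-np.sin(a)*s[1],y+np.sin(a)*s[0]+np.cos(a)*s[1],s[2]])
E
python3 - <<'E'
from h import *
from scipy.optimize import least_squares
t=lambda u,v:np.array([165+u/4.8,160+v/4.8])-.4; s=lambda u,v:np.array([200+u/3.1,190+v/3.1])-.4
for side in(1,-1):
    zl,zr=(.115,.063)[::side]
    y=.084
    obs=[("top",t(228,207),(.036,y,zl)),("top",t(512,157),(.036,-y,zr)),("side",s(157,286),(.036,y,zl)),("side",s(148,139),(.036,-y,zr)),
     ("top",t(130,578),(-.1575,.2,.008)),("top",t(765,432),(-.1575,-.2,.008))]
    f=lambda p:np.concatenate([proj(n,W(p,q))-o for n,o,q in obs])
    r=least_squares(f,[.55,.08,.15]); print(side,r.cost,np.round(r.x,4),np.round(r.fun,1))
    p=r.x
    for d in(.012,.016,.020):
        q=np.array([-.116+d,0,.146+.0436*d]); print(d,[(np.round((proj("top",W(p,q+[k,yy,z]))+.4-[165,160])*4.8),np.round((proj("side",W(p,q+[k,yy,z]))+.4-[200,190])*3.1)) for k,yy,z in((0,.022,.018),(0,-.022,.018))])
E
```

```text
1 0.9881295835646629 [0.5932 0.1073 0.2456] [-0.8 -0.8 -0.1 -0.1  0.2  0.2  0.  -0.7  0.1  0.3  0.3  0.2]
0.012 [(array([374., 411.]), array([380., 124.])), (array([453., 393.]), array([366.,  73.]))]
0.016 [(array([372., 404.]), array([373., 125.])), (array([451., 385.]), array([360.,  73.]))]
0.02 [(array([370., 396.]), array([366., 125.])), (array([450., 378.]), array([353.,  74.]))]
-1 313.3748049844157 [0.5934 0.1059 0.2307] [  2.7   1.8   0.3  -3.4   1.9  16.   -1.6 -18.4  -0.4  -0.6   0.2   1.3]
0.012 [(array([373., 411.]), array([379., 124.])), (array([453., 394.]), array([367.,  73.]))]
0.016 [(array([372., 403.]), array([373., 125.])), (array([451., 386.]), array([360.,  74.]))]
0.02 [(array([370., 396.]), array([366., 125.])), (array([450., 379.]), array([354.,  74.]))]
```

The fit is clear: the left end is up. The sorter is at (0.593, 0.107) with a yaw of 0.246 rad, and residuals are under 1 px (about 2 mm). Next I press the left pad with closed fingers.

```bash
cat >> h.py <<'E'
P=np.array([.5932,.1073,.2456])
ys=np.array([np.cos(P[2]),np.sin(P[2]),0]); z=np.array([0,0,-1.])
def R(sg): y=sg*ys; return np.column_stack([np.cross(y,z),y,z])
E
python3 - <<'E'
from h import *
import cv2
arm.grip(0)
up=W(P,(.036,.088,.25)); q0=np.array(arm.current_joint_positions())
c=[(sg,arm.solve_ik(up,R(sg))) for sg in(1,-1)]
c=[(np.abs(np.array(q)-q0).max(),sg) for sg,q in c if q is not None]; sg=min(c)[1]; print(c)
open("sg","w").write(str(sg))
arm.move_to(up,R(sg)); 
print(arm.current_t(),arm.current_ee_pos(),up)
arm.move_l(W(P,(.036,.088,.13)),feed=.15); f0=np.array(arm.current_force())
for zz in np.arange(.12,.071,-.008):
    arm.move_l(W(P,(.036,.088,zz)),feed=.05); print(round(zz,3),np.round(arm.current_force()-f0,1))
arm.move_l(up,feed=.2); print(arm.current_t())
cv2.imwrite("pics/side1.png",cv2.resize(arm.snapshot("side")[190:380,200:365,::-1],None,fx=3.1,fy=3.1,interpolation=2))
E
```

```text
[(np.float64(50.840898551086546), 1)]
3.4333 [0.60629102 0.2023747  0.24993908] [0.60672352 0.20141224 0.25      ]
0.12 [ 1.5 -0.5 -0.9]
0.112 [ 0.6  0.2 -0.6]
0.104 [ 0.6  0.  -0.2]
0.096 [ 0.5 -0.4  0.8]
0.088 [ 2.  -0.6 -0.3]
0.08 [ 0.4 -0.1 -1.5]
0.072 [ 0.8 -0.2 -0.1]
7.625
```

View pics/side1.png

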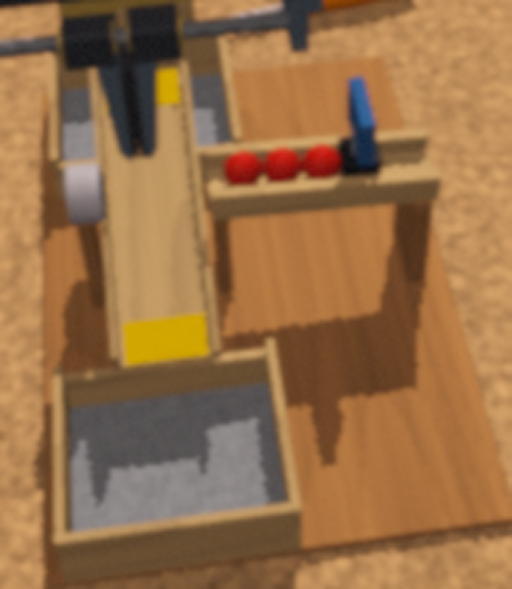

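The gate now leans left: its left pad is low at about (165,340). All three balls are still on the ledge at (240–322,165). Next I push the slide handle.

```bash
python3 - <<'E'
from h import *
import cv2
T=lambda x,zz:W(P,(x,0,zz))
arm.move_l(T(-.16,.25),feed=.2); arm.move_l(T(-.155,.148),feed=.15)
f0=np.array(arm.current_force())
zf=lambda d:.148+.0436*d
X=lambda d:-.116-.0135+d
def fx(): return round(float((np.array(arm.current_force())-f0)@ys),1)
for d in(0.,.02,.05,.08,.095): 
    arm.move_l(T(X(d),zf(d)),feed=.05); print(d,fx())
while d<.115:
    d+=.0015; arm.move_l(T(X(d),zf(d)),feed=.02); f=fx(); print(round(d,4),f)
    if f<-10: break
print(arm.current_t(),np.array(arm.current_ee_pos())-T(X(d),zf(d)))
arm.sleep(.5)
cv2.imwrite("pics/side2.png",cv2.resize(arm.snapshot("side")[190:380,200:365,::-1],None,fx=3.1,fy=3.1,interpolation=2))
E
```

```text
0.0 0.3
0.02 0.3
0.05 0.2
0.08 1.4
0.095 0.1
0.0965 -0.6
0.098 -2.1
0.0995 -0.8
0.101 -0.3
0.1025 -1.5
0.104 -1.0
0.1055 -0.9
0.107 -5.5
0.1085 -13.9
15.1417 [-0.00200451 -0.00043679 -0.00017818]
```

View pics/side2.png

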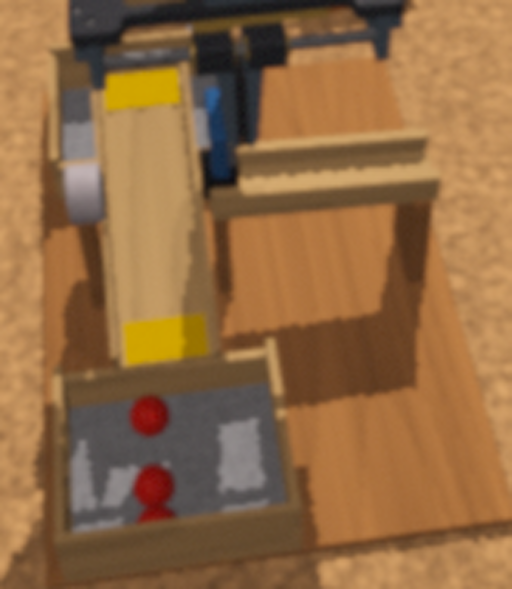

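The slide is hard on its stop, with a 14 N reaction. All three balls are in the left tray at (150,415), (154,487) and (156,515). Now I back off, check and hand in.

```bash
python3 - <<'E'
from h import *
import cv2
arm.move_l(W(P,(-.06,0,.153)),feed=.1); arm.move_l(W(P,(-.09,0,.27)),feed=.2); arm.sleep(2)
a=arm.snapshot("side"); arm.sleep(.5); b=arm.snapshot("side")
print(arm.current_t(),np.abs(a.astype(int)-b)[300:380,200:300].max())
cv2.imwrite("pics/side3.png",cv2.resize(b[190:380,200:365,::-1],None,fx=3.1,fy=3.1,interpolation=2))
E
```

```text
19.5833 20
```

View pics/side3.png

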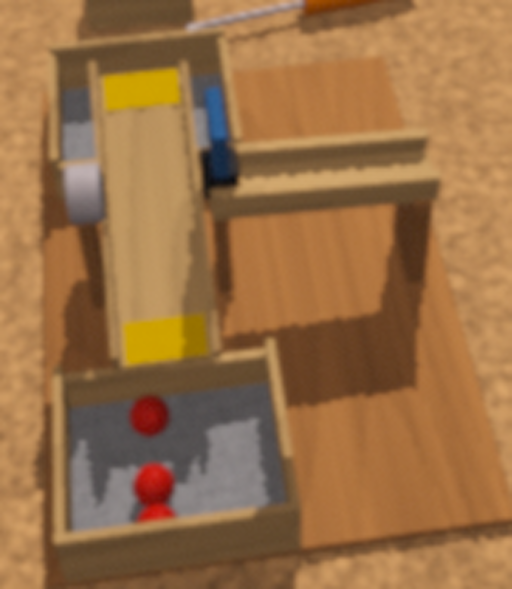

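The balls lie at rest in the left tray at the same pixels as before, the slide has stayed forward and the arm is clear.

```bash
python3 -c "
from rig import arm
print(arm.sign_off())"
```

```text
the job is handed in; nothing more can be done
None
```

The job is handed in at about 20 s: the gate leans left, the slide is on its forward stop, all three balls lie at rest in the left tray, and the arm is clear; the judge returned no result.

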